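# Change of grinding wheel on the bench lap

## Task

Fit the big thick grinding wheel (full diameter and full thickness) to the bench lap: lift it up off its peg on the rack, lay it flat on the rubber pad and let go, then take it again by its rim and slide it down over the upright spindle until it lies fully home on the flange. Set the wheel down, never let it drop from a height; leave the other two wheels hanging on their pegs and do not knock over the jar or the flask.

Things in the scene. Friction and masses are not known exactly. Their poses are not given: they have to be found in the camera images.
- wheel: the wheel to fit: grey abrasive wheel, 60 mm outer diameter, 16 mm thick, plain through bore 24 mm, about 0.12 kg. Origin at its centre; x is the wheel's own axis (level, along the peg, while it hangs; vertical once it lies flat, either face up). It hangs on one of the rack's pegs by the top of its bore: centre about 8 mm below the peg's axis, 18 mm of stone above the peg
- thin_wheel: bystander hanging on another peg: same grey stone, 60 mm diameter, 24 mm bore, only 8 mm thick. Origin at centre, x axis its own axis
- small_wheel: bystander hanging on the third peg: same grey stone, only 42 mm in diameter, 16 mm thick, 24 mm bore. Origin at centre, x axis its own axis
- rack: fixed wheel rack: a 340 mm wooden bar (12 x 16 mm section, mid-height 150 mm) along its y axis on posts at y = +-160 mm (158 mm tall), with three level steel pegs, 8 mm thick, at y = -100, 0 and +100 mm, pointing along the rack's -x (roughly to the robot). Origin on the table below the bar's middle, z up
- pad: fixed black rubber pad, 160 x 160 x 10 mm, flat on the table. Origin at the centre of its underside; its top is at z = 10 mm
- lap: fixed bench lap: grey housing 150 x 150 x 50 mm; in the middle of its top a flange (44 mm diameter, top face 66 mm above the table) with an upright spindle: 21 mm diameter, straight for 19 mm, then a conical nose 10 mm high (top 95 mm above the table). Origin at the centre of its underside. Pad and lap stand left and right of the robot, either way round
- seat (a point): centre of the flange's top face, on the spindle's axis, z up. A wheel fully home lies flat on it with its centre 8 mm above this point
- jar: bystander: lidded jar, 60 mm diameter, 90 mm tall, loose on the table at the robot's right. Origin at the centre of its underside
- flask: bystander: white bottle, 54 mm diameter, 130 mm tall, loose on the table at the robot's left. Origin at the centre of its underside
- peg_tip (a point): end of the middle peg, on the peg's axis, 150 mm above the table and 62 mm out from the bar's centre line; axes as the rack's. All pegs end here in an upturned tip, its top 11 mm above the peg's axis. Wheels hang with their centre about 41 mm out from the bar; to come off, one must rise 7 to 16 mm (11 is best), then move out along -x by 35 mm or more
There are look-alikes about, which are no part of the job. Leave any purple or yellow look-alike of the wheel alone.

How it is judged (in metres and radians):
On the way:
1. the wheel lies flat on the rubber pad, let go (angle between the x axis of wheel and the z axis of pad, either way round below 0.1 rad and z of wheel in the frame of pad between 0.015 and 0.022 m and horizontal distance between wheel and pad below 0.1 m and contact force between the fingers and wheel below 0.05 N and linear speed of wheel below 0.03 m/s), for 0.2 s.
At the end, for the whole second after the job is handed in: the wheel lies flat (within 0.08 rad) on the lap's flange with the spindle through its bore (centre within 4 mm of the axis and 5 to 11 mm above the flange face), at rest and let go; the thin and the small wheel still hang on their pegs (moved less than 30 mm); jar and flask stand upright (horizontal distance between wheel and seat below 0.004 m and z of wheel in the frame of seat between 0.005 and 0.011 m and angle between the x axis of wheel and the z axis of seat, either way round below 0.08 rad and linear speed of wheel below 0.02 m/s and angular speed of wheel below 0.3 rad/s and contact force between the fingers and wheel below 0.05 N and distance of each of thin_wheel, small_wheel from where it was at the start of the episode below 0.03 m and height (world z) of each of thin_wheel, small_wheel above 0.13 m and angle between each of jar, flask's own z axis and vertical below 0.2 rad); the robot touches nothing.
It fails at once if the wheel is dropped: it falls faster than 0.9 m/s while not held (about 40 mm of free fall) (contact force between the fingers and wheel below 0.05 N and linear speed of wheel above 0.9 m/s).
It fails at once if the thin or the small wheel falls off its peg (height (world z) of any of thin_wheel, small_wheel below 0.11 m).
It fails at once if the jar or the flask is knocked over (angle between any of jar, flask's own z axis and vertical above 0.6 rad).
It also fails if it takes over 64 s, if anything falls off the work surface, if the arm or the gripper's body presses on something with over 40 N, if the wrist force passes 120 N, or if a joint passes its speed limit or range.

## Robot

A 6-joint arm with a two-finger parallel gripper is mounted at the origin on the work surface. World frame = base frame: x ahead of the robot, y to its left, z up, the work surface at z = 0. Lengths are in mm, angles in rad, forces in N, time in s.
With the tool pointing down it reaches from about 350 to 975 mm from the base axis. Payload 4.9 kg.
Tool frame: the origin (TCP) lies midway between the tips of the shut fingers; the grasp point (between the pads) lies behind it (ctrl.pinch_z is the z of the grasp point in the tool frame, in mm); z points along the fingers, y is the line along which they close (so a half turn about z gives the same grasp; the last joint's range is limited). The gripper opens to 85 mm and grips with 20 to 120 N. Pads are 22 mm wide; open, the fingers measure 114 mm over their backs; the gripper's body (76 mm by 85 mm) begins 54 mm behind the grasp point. The pads swing forward as they close: fully open they stand 13 mm farther back than shut.
Start: joints at [1.104, 0.053, 1.613, -0, 1.476, -0.119], TCP at [213.008, 587.562, 231.304] pointing down, gripper open.
Joint ranges: [-3.01, 3.01], [-1.01, 2.22], [0.06, 2.58], [-1.02, 4.17], [0.09, 2.62], [-3.14, 3.14]. Speed limits (rad/s): [2.57, 2.57, 3.14, 3.14, 3.14, 3.14].

## Interface

Orientations are given as a unit quaternion [w, x, y, z].
In Python, from plant import ctrl gives the robot as it stands.
- The arm moves only by the tool carry_out, never from a script. Its argument "series" is one flat list of numbers, 7 for each row, row after row: the shift along the tool's x, y, z in units of 25 mm (1.0 is 25 mm), then the turn, a rotation vector about the tool's x, y, z in rad, then the closure, from 0 (fully open) to 1 (shut). In form: [tx, ty, tz, wx, wy, wz, jaw, tx, ty, tz, wx, wy, wz, jaw, ...]. A call has 1 to 20 rows; each row shifts and turns the commanded pose from where the row before left it, along the tool's axes as they then stand; what a row does not reach is not made up. A row lasts 1/12 s, in which the tool goes at most 41.7 mm and 7.16 degrees, less where a joint would pass 70% of its speed; a pose out of reach is approached as far as the arm can. A call is refused whole if a number of a shift passes 1 or a number of a turn 0.125, either way. A call with a gripper value outside its range is refused whole. The fingers move at their own pace and stop on an object; the grip force is fixed at half the most. Time passes only in rows, so rows that do not move let the fingers close. It gives the time, the measured TCP pose, the force, the opening and the grip force at its end, in the units of the state.
- ctrl.get_obs(): the state, without advancing time (a new reading comes with each control period).
- ctrl.read_camera(name): name is "scene" or "top"; returns a dict with "img" (400x640x3 uint8, blue, green, red), "fov_y" (degrees; the focal length in pixels is half the picture's height over the tangent of half this angle, whatever the lens; pixels are square), "cx", "cy" (the principal point, pixels), "view" (4x4, takes a point from world to camera coordinates). Camera axes: x right, y up, looking along -z (the intrinsics and any distortion apply to the point x, -y, -z); pixel columns grow to the right and rows downward; lengths in mm; the calibration is good to about 2 mm. A picture is of the moment at which its call begins. There is no depth.
- ctrl.job_done(): hands the job in; it is judged then, once.
Trained networks look in the newest picture that a camera, given by its name, has taken for a name from the list of things; names that differ only in an ending like _2 or _b are one class to them, and where a whole thing is asked for, a point or a joint stands for the part that bears it (a point fixed in the world has none). Each returns a list of dicts, best first, with "p" (0 to 1); they miss things now and then, are a little off and sometimes report something else, mostly with a low value. They report only what shows in the picture. A call takes as long as a camera call. They do not tell look-alikes from the thing itself.
- ctrl.silhouettes(camera, thing): "region" (400x640 bool, what is visible of it) and "uv" ([column, row] in pixels, amid what is visible of it).
- ctrl.tip_of(camera, thing): "uv" ([column, row] in pixels: a listed point, or the origin of a listed thing).
The state is a dict: "time": time; "joint_positions": joint angles; "joint_vel": joint speeds; "joint_torque": joint torques, N m; "eef_pos": TCP position; "ee_rot": TCP orientation; "wrist_force": force on the tool from outside, world axes, zero at the start; "moment": the same for the moment, N m; "grip_width": opening from 0.0 (shut) to 1.0 (fully open); "gripper_force": force on a finger pad.
Only numpy, scipy, OpenCV 4.12 (cv2) and the standard library are available. Lean on these libraries where they do the work, as an engineer would, in place of code of your own. Each camera call takes 0.05 s, during which the arm holds its last target. There are 200 camera calls.

## Working session

There is one attempt and no reset: what is moved stays moved. The work goes in short steps, Python scripts to look and compute and a tool call to move; the robot and the scene stay as the last step left them, time stands still between calls to the robot, and variables do not carry over. Pictures are saved under pics/ and viewed, at most 10 in all, crops included, and the job is handed in when it is done.

Besides the shell and the picture viewer there is one more tool, called as name(argument=value, ...) on one line, values as JSON. carry_out: Moves the arm, as the interface text tells. Its arguments: {"type":"object","properties":{"series":{"type":"array","items":{"type":"number"}}},"required":["series"]}

```bash
ls; mkdir -p pics; cat > h.py <<'E'
import numpy as np, cv2
from plant import ctrl
from scipy.spatial.transform import Rotation as R
def K(c):
    f=200/np.tan(np.radians(c["fov_y"])/2); return f
def ray(c,uv):
    f=K(c); V=np.array(c["view"]); Rm=V[:3,:3]; o=-Rm.T@V[:3,3]
    d=np.array([(uv[0]-c["cx"])/f,-(uv[1]-c["cy"])/f,-1]); d=Rm.T@d
    return o,d/np.linalg.norm(d)
def proj(c,p):
    f=K(c); V=np.array(c["view"]); q=V[:3,:3]@np.array(p)+V[:3,3]
    return np.array([c["cx"]+f*q[0]/-q[2], c["cy"]-f*q[1]/-q[2]])
def tri(o1,d1,o2,d2):
    A=np.array([d1,-d2]).T; s=np.linalg.lstsq(A,o2-o1,rcond=None)[0]
    a=o1+s[0]*d1;b=o2+s[1]*d2; return (a+b)/2, np.linalg.norm(a-b)
def atz(c,uv,z):
    o,d=ray(c,uv); return o+d*(z-o[2])/d[2]
E
python3 - <<'E'
from h import *
C={}
for n in("scene","top"):
    c=ctrl.read_camera(n);C[n]=c
    print(n,{k:v for k,v in c.items() if k not in("img","view")},np.round(-np.array(c["view"])[:3,:3].T@np.array(c["view"])[:3,3]))
    cv2.imwrite(f"pics/{n}0.png",c["img"])
for t in("wheel","thin_wheel","small_wheel","rack","pad","lap","seat","peg_tip","jar","flask"):
    for n in C:
        print(t,n,[(np.round(r["uv"],1).tolist(),round(r["p"],2)) for r in ctrl.tip_of(n,t)[:5]])
o=ctrl.get_obs();print(o,ctrl.pinch_z)
E
```

```text
pics
scene {'fov_y': 53.214223882303486, 'cx': 319.48447368991896, 'cy': 202.4471791357992} [1277.   10.  837.]
top {'fov_y': 49.717771231674796, 'cx': 319.71185321648045, 'cy': 202.72641302079734} [ 498.    2. 1212.]
wheel scene [([369.7, 201.8], 0.84), ([396.3, 274.7], 0.81), ([317.2, 196.5], 0.78)]
wheel top [([315.2, 244.8], 0.63), ([240.9, 153.3], 0.59), ([261.7, 196.2], 0.5)]
thin_wheel scene [([287.8, 211.0], 0.63)]
thin_wheel top [([344.2, 179.7], 0.6)]
small_wheel scene [([330.4, 195.3], 0.48), ([331.8, 208.6], 0.46)]
small_wheel top [([300.9, 189.6], 0.59)]
rack scene []
rack top [([295.2, 176.0], 0.91)]
pad scene [([395.9, 205.5], 0.55), ([461.2, 248.5], 0.23)]
pad top []
lap scene [([244.7, 208.3], 0.73)]
lap top [([389.9, 237.3], 0.78), ([444.2, 173.1], 0.67)]
seat scene [([242.0, 192.2], 0.96)]
seat top [([393.1, 234.9], 0.59)]
peg_tip scene [([331.0, 192.4], 0.65)]
peg_tip top [([304.1, 196.2], 0.62)]
jar scene [([393.6, 204.5], 0.6), ([172.9, 257.2], 0.58)]
jar top [([443.0, 171.7], 0.7)]
flask scene [([464.4, 248.0], 0.77)]
flask top [([178.9, 185.3], 0.55)]
{'time': 1.1, 'joint_positions': array([ 1.10397619e+00,  5.26722657e-02,  1.61292031e+00, -1.26950801e-05,
        1.47598683e+00, -1.19011640e-01]), 'joint_vel': array([-0.00019758,  0.00072851, -0.00371454,  0.00168296, -0.00351297,
        0.00094537]), 'joint_torque': array([ 4.64942764e-05, -3.93661702e+01, -3.70482516e+01, -7.26038775e-05,
        1.98371654e-04,  1.52479714e-05]), 'eef_pos': array([213.02284468, 587.55098942, 231.30863878]), 'ee_rot': array([7.96345214e-06, 1.73028426e-01, 9.84916831e-01, 4.52031839e-06]), 'wrist_force': array([ 0.28864182,  0.84846471, -0.08084327]), 'moment': array([ 0.03067283, -0.00341031, -0.01423042]), 'gripper_force': 0.0, 'grip_width': 0.997214281177483} -18.700000000000003
```

View pics/scene0.png

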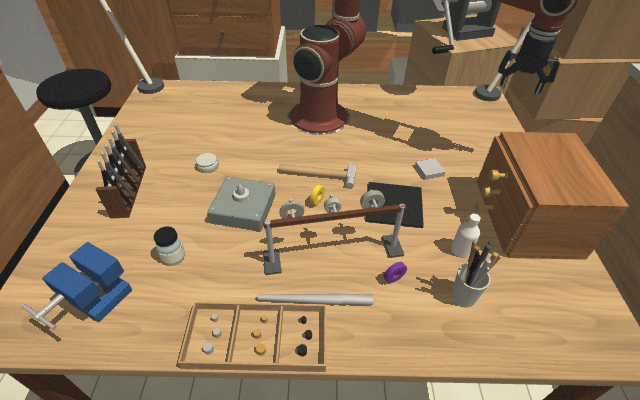

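View pics/top0.png

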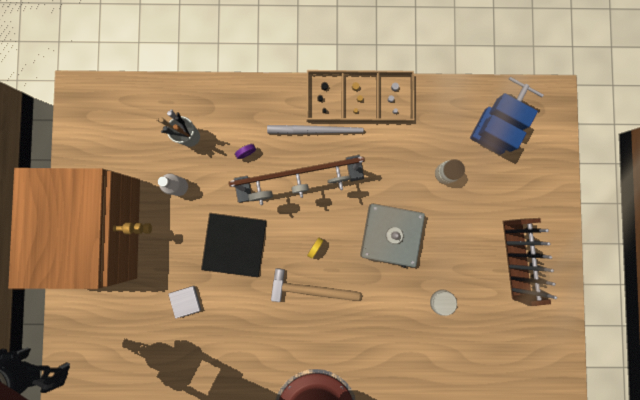

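The scene view shows three hanging wheels at about (291,210), (332,205) and (372,200), the lap at (242,200) and the pad at (396,205), with yellow and purple look-alikes at (318,195) and (396,272). The top view shows the pad at (235,245), the lap spindle at (394,236) and the rack running from (240,185) to (360,165). Now I'll triangulate these and zoom in.

```bash
python3 - <<'E'
from h import *
C={n:ctrl.read_camera(n) for n in("scene","top")}
s,t=C["scene"],C["top"]
def T(a,b): 
    p,e=tri(*ray(s,a),*ray(t,b)); return np.round(p,1),round(e,1)
P={"wheel":((369.7,201.8),(261.7,196.2)),"thin":((287.8,211),(344.2,179.7)),"small":((331.8,208.6),(300.9,189.6)),"seat":((242,192.2),(393.1,234.9)),"peg":((331,192.4),(304.1,196.2))}
for k,v in P.items(): print(k,*T(*v))
for th in("wheel","thin_wheel","small_wheel"):
    for n in C:
        for r in ctrl.silhouettes(n,th)[:4]:
            y,x=np.nonzero(r["region"]); print(th,n,round(r["p"],2),x.min(),x.max(),y.min(),y.max(),len(x))
for n in C:
    for th in ("pad","lap","rack"):
        for r in ctrl.silhouettes(n,th)[:2]:
            m=r["region"].astype(np.uint8); y,x=np.nonzero(m)
            cs=max(cv2.findContours(m,0,2)[0],key=cv2.contourArea)
            bx=cv2.boxPoints(cv2.minAreaRect(cs)); print(th,n,round(r["p"],2),np.round(r["uv"],1),bx.round(1).tolist())
# jar/flask on table
for th,uv,z in(("jar",(450,172),45),("flask",(173,185),65),("pad",(235,245),10)): print(th,atz(t,uv,z).round())
a=cv2.resize(s["img"][165:255,220:430],None,fx=3.8,fy=3.8,interpolation=2)
b=cv2.resize(t["img"][145:225,220:380],None,fx=3.2,fy=3.2,interpolation=2)
o=np.zeros((a.shape[0]+b.shape[0],a.shape[1],3),np.uint8);o[:a.shape[0]]=a;o[a.shape[0]:,:b.shape[1]]=b
print(o.shape);cv2.imwrite("pics/z1.png",o)
E
```

```text
wheel [580.4 135.2 135.6] 0.8
thin [622.5 -67.5 140.9] 5.2
small [598.4  39.6 127.1] 2.9
seat [ 484.9 -204.8   66.4] 0.9
peg [579.   33.5 163.7] 8.9
wheel scene 0.73 361 384 191 207 303
wheel scene 0.73 384 406 262 283 324
wheel scene 0.61 311 323 186 203 175
wheel top 0.64 248 272 190 200 188
wheel top 0.56 236 253 144 157 160
thin_wheel scene 0.52 279 303 201 218 303
small_wheel scene 0.56 323 340 197 213 219
small_wheel top 0.57 291 307 184 193 128
pad scene 0.63 [404.3 200.3] [[364.0, 221.60000610351562], [368.29998779296875, 181.3000030517578], [427.0, 187.5], [422.70001220703125, 227.8000030517578]]
lap scene 0.59 [244.9 203.1] [[206.0, 222.39999389648438], [213.89999389648438, 173.60000610351562], [276.20001220703125, 183.6999969482422], [268.29998779296875, 232.39999389648438]]
rack scene 0.83 [333.  220.1] [[257.29998779296875, 215.10000610351562], [404.6000061035156, 195.5], [412.6000061035156, 255.3000030517578], [265.29998779296875, 274.8999938964844]]
pad top 0.84 [231.7 245.1] [[200.5, 269.5], [208.39999389648438, 211.10000610351562], [266.79998779296875, 219.0], [258.8999938964844, 277.3999938964844]]
lap top 0.75 [391.7 234. ] [[357.8999938964844, 258.8999938964844], [368.1000061035156, 202.10000610351562], [425.1000061035156, 212.3000030517578], [414.8999938964844, 269.1000061035156]]
rack top 0.77 [296.  172.8] [[227.89999389648438, 178.3000030517578], [362.29998779296875, 153.5], [366.8999938964844, 178.3000030517578], [232.5, 203.10000610351562]]
jar [ 657. -366.   45.]
flask [614. 380.  65.]
pad [454. 223.  10.]
(598, 798, 3)
```

View pics/z1.png

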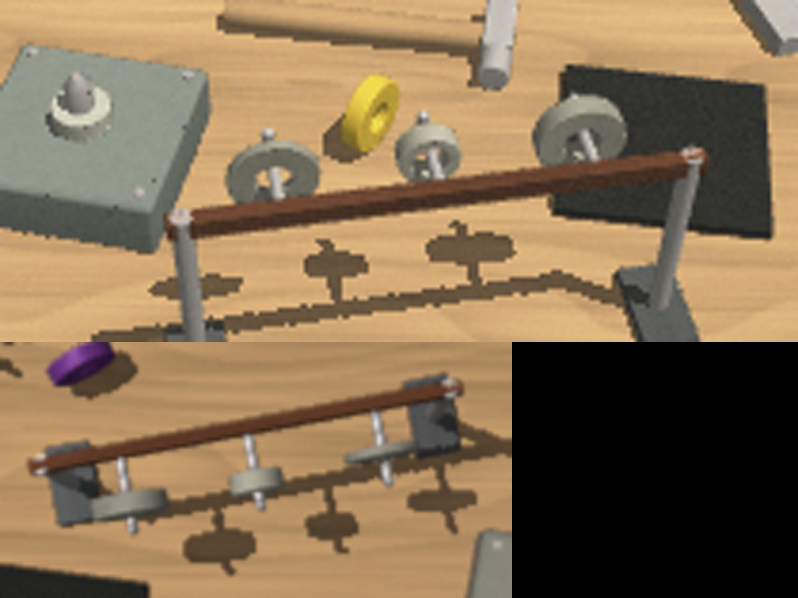

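The target is the left (+y) wheel, with the thick full-size profile at zoom (580,130). The thin wheel is at (273,172) and the small one at (428,152). The first move is coarse, towards the rack front.

carry_out(series=[-0.64,-0.77,-0.16,0,0,0,0,-0.64,-0.77,-0.16,0,0,0,0,-0.64,-0.77,-0.16,0,0,0,0,-0.64,-0.77,-0.16,0,0,0,0,-0.64,-0.77,-0.16,0,0,0,0,-0.64,-0.77,-0.16,0,0,0,0,-0.64,-0.77,-0.16,0,0,0,0,-0.64,-0.77,-0.16,0,0,0,0,-0.64,-0.77,-0.16,0,0,0,0,-0.64,-0.77,-0.16,0,0,0,0,-0.64,-0.77,-0.16,0,0,0,0,-0.64,-0.77,-0.16,0,0,0,0,-0.64,-0.77,-0.16,0,0,0,0,-0.64,-0.77,-0.16,0,0,0,0,-0.64,-0.77,-0.16,0,0,0,0,-0.64,-0.77,-0.16,0,0,0,0,-0.64,-0.77,-0.16,0,0,0,0,-0.64,-0.77,-0.16,0,0,0,0,-0.64,-0.77,-0.16,0,0,0,0,-0.64,-0.77,-0.16,0,0,0,0])

```text
time: 3.47
eef_pos: [382.8, 115.4, 311.7]
ee_rot: [0.0, 0.173, 0.985, 0.0]
wrist_force: [-0.5, 1.0, -0.4]
grip_width: 1.004
gripper_force: 0.0
```

```bash
python3 - <<'E'
from h import *
o=ctrl.get_obs();print({k:np.round(v,3) for k,v in o.items()})
t=ctrl.read_camera("top"); s=ctrl.read_camera("scene")
e=[((266.8,223.4),(231.9,183.4)),((403.4,206.3),(362.2,159.1))]
# scene left end = robot's right (-y) = top right end
L,e1=tri(*ray(s,(403.4,206.3)),*ray(t,(231.9,183.4)));Rr,e2=tri(*ray(s,(266.8,223.4)),*ray(t,(362.2,159.1)))
print("bar ends",L.round(),e1.round(1),Rr.round(),e2.round(1),"mid",((L+Rr)/2).round(1),"len",np.linalg.norm(L-Rr).round(), "yaw",np.degrees(np.arctan2(-(L-Rr)[0],(L-Rr)[1])).round(1))
a=atz(t,(231.9,183.4),158);b=atz(t,(362.2,159.1),158);print(a.round(),b.round())
print("pegtip",atz(t,(261.3,202.8),158).round(1))
print("wheel cand", atz(t,(261,196),165).round(1))
E
```

```text
{'time': np.float64(3.467), 'joint_positions': array([ 0.106, -0.555,  1.985,  0.   ,  1.711, -1.117]), 'joint_vel': array([-0.748,  0.021, -0.09 ,  0.001,  0.07 , -0.74 ]), 'joint_torque': array([ 3.8550e+00, -1.5642e+01, -3.7832e+01, -2.1000e-02,  4.5000e-02,
        6.1200e-01]), 'eef_pos': array([382.802, 115.356, 311.727]), 'ee_rot': array([0.   , 0.173, 0.985, 0.   ]), 'wrist_force': array([-0.468,  0.992, -0.371]), 'moment': array([ 0.056,  0.001, -0.005]), 'gripper_force': np.float64(0.0), 'grip_width': np.float64(1.004)}
bar ends [611. 209. 153.] 4.2 [ 673. -111.  152.] 5.1 mid [641.7  48.9 152.2] len 327.0 yaw 11.0
[610. 206. 158.] [ 672. -113.  158.]
pegtip [562.6 133.6 158. ]
wheel cand [578.7 133.7 165. ]
```

carry_out(series=[0,0,0,0,0,-0.107,0,0,0,0,0,0,-0.107,0,0,0,0,0,0,-0.107,0,0,0,0,0,0,-0.107,0,0,0,0,0,0,-0.107,0,-0.85,-0.06,0.32,0,0,0,0,-0.85,-0.06,0.32,0,0,0,0,-0.85,-0.06,0.32,0,0,0,0,-0.85,-0.06,0.32,0,0,0,0,-0.85,-0.06,0.32,0,0,0,0,-0.85,-0.06,0.32,0,0,0,0,-0.85,-0.06,0.32,0,0,0,0,-0.85,-0.06,0.32,0,0,0,0,-0.85,-0.06,0.32,0,0,0,0,-0.85,-0.06,0.32,0,0,0,0,0,0,0,0,-0.12,0,0,0,0,0,0,-0.12,0,0,0,0,0,0,-0.12,0,0,0,0,0,0,-0.12,0,0,0,0,0,0,-0.12,0,0])

```text
time: 5.23
eef_pos: [594.3, 142.4, 232.2]
ee_rot: [0.297, -0.089, 0.95, 0.028]
wrist_force: [-0.3, -0.1, 0.3]
grip_width: 1.0
gripper_force: 0.0
```

carry_out(series=[0,0,0,0,-0.12,0,0,0,0,0,0,-0.12,0,0,0,0,0,0,-0.035,0,0,0,0,0,0,0,0,0])

```text
time: 5.57
eef_pos: [591.4, 142.1, 227.3]
ee_rot: [0.42, -0.085, 0.903, 0.04]
wrist_force: [0.2, 1.0, -0.9]
grip_width: 1.004
gripper_force: 0.0
```

```bash
cat >> h.py <<'E'
def st():
    o=ctrl.get_obs(); w,x,y,z=o["ee_rot"]; M=R.from_quat([x,y,z,w]).as_matrix()
    print("t",round(float(o["time"]),2),"p",o["eef_pos"].round(1),"j",o["joint_positions"].round(3),"F",o["wrist_force"].round(1),"gw",round(float(o["grip_width"]),3),"gf",round(float(o["gripper_force"]),1))
    print("x_t",M[:,0].round(3),"y_t",M[:,1].round(3),"z_t",M[:,2].round(3)); return o,M
def togo(M,p,target): print("to go tool mm",(M.T@(np.array(target)-p)).round(1))
E
python3 - <<'E'
from h import *
o,M=st(); c=ctrl.read_camera("scene"); t=ctrl.read_camera("top")
a=cv2.resize(c["img"][120:270,240:440],None,fx=2.6,fy=2.6,interpolation=2)
cv2.imwrite("pics/a1.png",a)
tc=[370-0,0]
for n in("scene","top"): print(n,[(np.round(r["uv"],1).tolist(),round(r["p"],2)) for r in ctrl.tip_of(n,"wheel")])
E
```

```text
t 5.57 p [591.4 142.1 227.3] j [ 0.072 -0.468  2.232  0.182  0.517 -1.804] F [ 0.2  1.  -0.9] gw 1.004 gf 0.0
x_t [-0.633 -0.119 -0.765] y_t [-0.187  0.982  0.001] z_t [ 0.751  0.144 -0.644]
scene [([370.6, 200.1], 0.88), ([397.0, 271.0], 0.83), ([315.3, 192.2], 0.45), ([243.8, 208.8], 0.35)]
top [([245.6, 151.2], 0.74), ([261.5, 196.0], 0.57), ([316.1, 250.2], 0.53)]
```

View pics/a1.png

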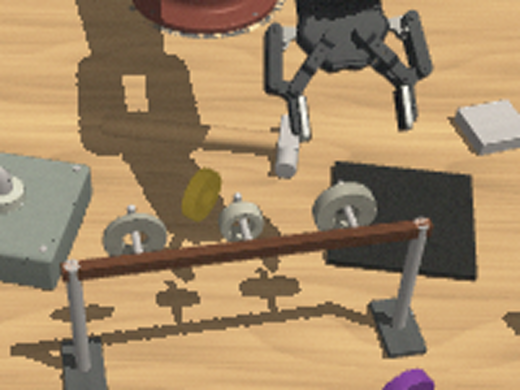

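The gripper is above and in front of the target wheel: fingertips at about (300,135) and (405,125) in the crop, wheel at (345,208), with everything else clear. I'll descend to straddle it.

carry_out(series=[0.36,-0.017,0.32,0,0,0,0,0.36,-0.017,0.32,0,0,0,0,0.36,-0.017,0.32,0,0,0,0,0.36,-0.017,0.32,0,0,0,0,0.36,-0.017,0.32,0,0,0,0,0.36,-0.017,0.32,0,0,0,0,0.36,-0.017,0.32,0,0,0,0,0.36,-0.017,0.32,0,0,0,0,0,0,0,0,0,0,0,0,0,0,0,0,0,0])

```text
time: 6.6
eef_pos: [598.4, 138.7, 135.2]
ee_rot: [0.421, -0.085, 0.902, 0.04]
wrist_force: [0.2, 0.3, -0.1]
grip_width: 1.0
gripper_force: 0.0
```

```bash
python3 - <<'E'
from h import *
o,M=st(); s=ctrl.read_camera("scene"); t=ctrl.read_camera("top")
print(tri(*ray(s,(370.6,200.1)),*ray(t,(261.5,196))))
for n in("scene","top"): print(n,[(np.round(r["uv"],1).tolist(),round(r["p"],2)) for r in ctrl.tip_of(n,"wheel")])
W=(582,137,141); print(proj(s,W),proj(t,W),proj(s,o["eef_pos"]),proj(t,o["eef_pos"]))
a=cv2.resize(s["img"][150:230,310:440],None,fx=4,fy=4,interpolation=2);b=cv2.resize(t["img"][150:230,200:330],None,fx=4,fy=3.4,interpolation=2)
cv2.imwrite("pics/a2.png",np.vstack([a,b])[:600])
E
```

```text
t 6.6 p [598.4 138.7 135.2] j [ 0.063 -0.306  2.285  0.321  0.307 -1.958] F [ 0.2  0.3 -0.1] gw 1.0 gf 0.0
x_t [-0.63  -0.119 -0.767] y_t [-0.186  0.983  0.   ] z_t [ 0.754  0.143 -0.642]
(array([580.53226255, 135.86908246, 141.64285171]), np.float64(0.9907862637921812))
scene [([372.3, 199.6], 0.9), ([316.9, 193.5], 0.74), ([397.2, 269.9], 0.55)]
top [([262.5, 199.1], 0.66), ([316.2, 245.0], 0.51)]
[370.87319706 200.7220392 ] [260.88361232 195.41447588] [371.83597424 207.16016987] [260.56738789 189.06942157]
```

View pics/a2.png

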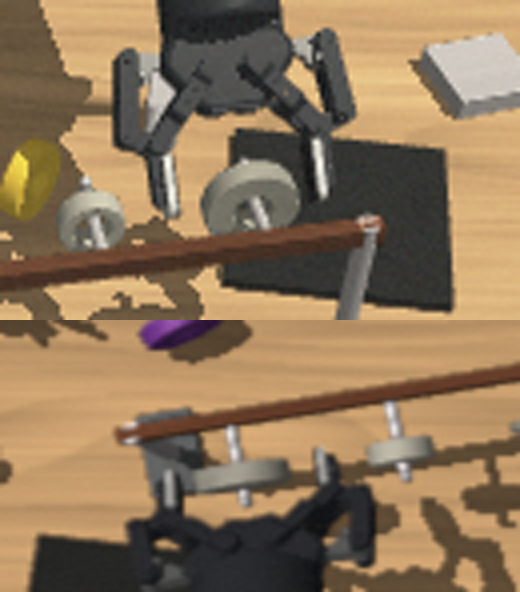

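Both views show the fingers straddling the wheel centrally: tips at (172,210) and (318,190) in the upper crop, wheel at (250,200). A 6 mm adjustment along tool x, then close.

carry_out(series=[0.24,0,0,0,0,0,0,0,0,0,0,0,0,0,0,0,0,0,0,0,1,0,0,0,0,0,0,1,0,0,0,0,0,0,1,0,0,0,0,0,0,1,0,0,0,0,0,0,1,0,0,0,0,0,0,1,0,0,0,0,0,0,1,0,0,0,0,0,0,1])

```text
time: 7.63
eef_pos: [594.1, 138.1, 130.7]
ee_rot: [0.422, -0.085, 0.902, 0.04]
wrist_force: [-1.3, 3.4, 0.8]
grip_width: 0.677
gripper_force: 64.0
```

```bash
python3 - <<'E'
from h import *
st()
E
```

```text
t 7.63 p [594.1 138.1 130.7] j [ 0.062 -0.311  2.298  0.334  0.299 -1.971] F [-1.3  3.4  0.8] gw 0.677 gf 64.0
x_t [-0.63  -0.119 -0.768] y_t [-0.186  0.982  0.   ] z_t [ 0.754  0.143 -0.641]
```

carry_out(series=[-0.17,0,-0.14,0,0,0,1,-0.17,0,-0.14,0,0,0,1,0,0,0,0,0,0,1,0,0,0,0,0,0,1])

```text
time: 7.97
eef_pos: [594.3, 137.6, 142.0]
ee_rot: [0.422, -0.085, 0.902, 0.039]
wrist_force: [0.4, 0.1, -1.0]
grip_width: 0.683
gripper_force: 64.5
```

```bash
python3 - <<'E'
from h import *
st()
E
```

```text
t 7.97 p [594.3 137.6 142. ] j [ 0.061 -0.333  2.293  0.307  0.324 -1.944] F [ 0.4  0.1 -1. ] gw 0.683 gf 64.5
x_t [-0.629 -0.119 -0.768] y_t [-0.186  0.983 -0.   ] z_t [ 0.755  0.143 -0.64 ]
```

carry_out(series=[0.257,0,-0.307,0,0,0,1,0.257,0,-0.307,0,0,0,1,0.257,0,-0.307,0,0,0,1,0.257,0,-0.307,0,0,0,1,0.257,0,-0.307,0,0,0,1,0.257,0,-0.307,0,0,0,1,0,0,0,0,0,0,1,0,0,0,0,0,0,1])

```text
time: 8.63
eef_pos: [534.8, 126.5, 141.1]
ee_rot: [0.422, -0.085, 0.902, 0.039]
wrist_force: [-0.5, -0.6, -0.7]
grip_width: 0.687
gripper_force: 64.7
```

```bash
python3 - <<'E'
from h import *
st()
E
```

```text
t 8.63 p [534.8 126.5 141.1] j [ 0.038 -0.548  2.437  0.297  0.399 -1.941] F [-0.5 -0.6 -0.7] gw 0.687 gf 64.7
x_t [-0.63  -0.119 -0.768] y_t [-0.186  0.983 -0.   ] z_t [ 0.754  0.143 -0.641]
```

carry_out(series=[-0.61,0,-0.51,0,0,0,1,-0.61,0,-0.51,0,0,0,1,-0.61,0,-0.51,0,0,0,1,-0.61,0,-0.51,0,0,0,1,0,0.41,0,0,0.119,0,1,0,0.41,0,0,0.119,0,1,0,0.41,0,0,0.119,0,1,0,0.41,0,0,0.119,0,1,0,0.41,0,0,0.119,0,1,0,0.41,0,0,0.119,0,1,0,0.41,0,0,0.119,0,1,0,0.41,0,0,0.119,0,1,0,0.41,0,0,0.119,0,1,0,0.41,0,0,0.119,0,1,0,0.41,0,0,0.119,0,1,0,0,0,0,0,0,1,0,0,0,0,0,0,1])

```text
time: 10.05
eef_pos: [515.2, 237.9, 217.8]
ee_rot: [-0.215, -0.091, 0.972, -0.02]
wrist_force: [-0.0, 0.1, -1.0]
grip_width: 0.687
gripper_force: 64.7
```

```bash
python3 - <<'E'
from h import *
o,M=st()
W=o["eef_pos"]-17*M[:,2]; print("wheel",W.round(1))
togo(M,W,(440,224,60))
c=ctrl.read_camera("scene");cv2.imwrite("pics/b1.png",cv2.resize(c["img"][60:260,280:480],None,fx=2.8,fy=2.8,interpolation=2))
E
```

```text
t 10.05 p [515.2 237.9 217.8] j [ 0.282  0.211  1.507  0.041  1.858 -1.473] F [-0.   0.1 -1. ] gw 0.687 gf 64.7
x_t [-0.89  -0.169  0.422] y_t [-0.187  0.982 -0.   ] z_t [-0.415 -0.079 -0.906]
wheel [522.2 239.3 233.2]
to go tool mm [  2.6   0.4 192.3]
```

View pics/b1.png

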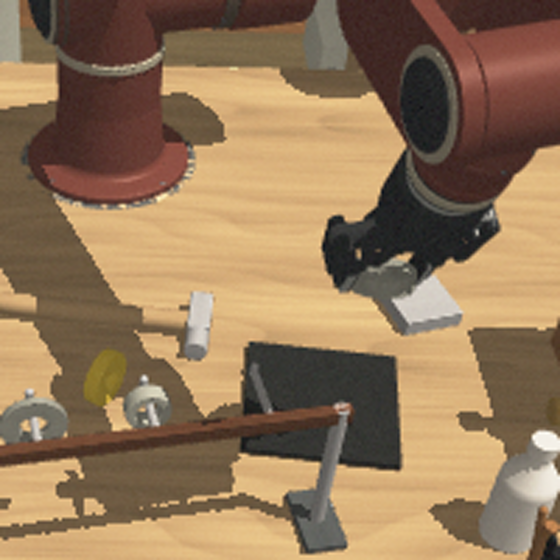

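The wheel is held nearly flat at about (385,275) in the crop, clear of everything, and the pad is at (322,405). I'll lower it towards the pad.

carry_out(series=[0,0,0.77,0,0,0,1,0,0,0.77,0,0,0,1,0,0,0.77,0,0,0,1,0,0,0.77,0,0,0,1,0,0,0.77,0,0,0,1,0,0,0.77,0,0,0,1,0,0,0.77,0,0,0,1,0,0,0.77,0,0,0,1,0,0,0.77,0,0,0,1,0,0,0.77,0,0,0,1,-0.12,0,0.25,0,0,0,1,-0.12,0,0.25,0,0,0,1,-0.12,0,0.25,0,0,0,1,0,0,0,0,0,0,1,0,0,0,0,0,0,1])

```text
time: 11.35
eef_pos: [435.6, 222.6, 26.1]
ee_rot: [-0.214, -0.091, 0.972, -0.02]
wrist_force: [0.1, 0.5, -1.0]
grip_width: 0.684
gripper_force: 64.7
```

carry_out(series=[-0.04,0,0.09,0,0,0,1,-0.04,0,0.09,0,0,0,1,0,0,0,0,0,0,1])

```text
time: 11.6
eef_pos: [434.9, 222.5, 20.4]
ee_rot: [-0.214, -0.091, 0.972, -0.02]
wrist_force: [0.3, 0.5, -1.9]
grip_width: 0.682
gripper_force: 64.7
```

```bash
python3 - <<'E'
from h import *
o,M=st()
W=o["eef_pos"]-17*M[:,2]; print("wheel",W.round(1))
E
```

```text
t 11.6 p [434.9 222.5  20.4] j [ 0.294  0.257  1.814  0.045  1.502 -1.477] F [ 0.3  0.5 -1.9] gw 0.682 gf 64.7
x_t [-0.892 -0.169  0.42 ] y_t [-0.186  0.983  0.   ] z_t [-0.413 -0.078 -0.907]
wheel [441.9 223.8  35.8]
```

Still about 10 mm to go. I'll step down while watching the force.

carry_out(series=[-0.035,0,0.075,0,0,0,1,-0.035,0,0.075,0,0,0,1,-0.035,0,0.075,0,0,0,1,0,0,0,0,0,0,1])

```text
time: 11.93
eef_pos: [434.3, 222.3, 13.7]
ee_rot: [-0.215, -0.091, 0.972, -0.02]
wrist_force: [-0.2, -0.8, -1.9]
grip_width: 0.679
gripper_force: 64.7
```

carry_out(series=[-0.035,0,0.075,0,0,0,1,0,0,0,0,0,0,1])

```text
time: 12.1
eef_pos: [434.9, 222.5, 12.6]
ee_rot: [-0.214, -0.091, 0.972, -0.02]
wrist_force: [-0.4, -0.6, 2.3]
grip_width: 0.684
gripper_force: 64.9
```

carry_out(series=[-0.035,0,0.075,0,0,0,1,0,0,0,0,0,0,1])

```text
time: 12.27
eef_pos: [435.3, 222.6, 11.5]
ee_rot: [-0.214, -0.091, 0.972, -0.02]
wrist_force: [-0.2, -0.9, 7.0]
grip_width: 0.679
gripper_force: 65.4
```

Edge contact with the pad at about 7 N. Releasing.

carry_out(series=[0,0,0,0,0,0,0,0,0,0,0,0,0,0,0,0,0,0,0,0,0,0,0,0,0,0,0,0,0,0,0,0,0,0,0,0,0,0,0,0,0,0])

```text
time: 12.77
eef_pos: [434.5, 222.4, 9.9]
ee_rot: [-0.215, -0.091, 0.972, -0.02]
wrist_force: [0.1, -0.3, -0.2]
grip_width: 0.997
gripper_force: 0.0
```

carry_out(series=[0,0,-0.8,0,0,0,0,0,0,-0.8,0,0,0,0,0,0,-0.8,0,0,0,0,0,0,-0.8,0,0,0,0,0,0,-0.8,0,0,0,0,0,0,0,0,-0.11,0,0,0,0,0,0,-0.11,0,0,0,0,0,0,-0.11,0,0,0,0,0,0,-0.106,0,0,0.5,0,0,0,0,0,0,0.5,0,0,0,0,0,0,0.5,0,0,0,0,0,0,0.5,0,0,0,0,0,0,0,0,0,0,0,0])

```text
invalid input at $.series: expected a multiple of 7 numbers
```

```bash
python3 - <<'E'
from h import *
o,M=st()
C={n:ctrl.read_camera(n) for n in("scene","top")}
a=cv2.resize(C["scene"]["img"][150:250,330:460],None,fx=3.5,fy=3.5,interpolation=2);b=cv2.resize(C["top"]["img"][195:290,180:290],None,fx=3,fy=3,interpolation=2)
v=np.zeros((a.shape[0],a.shape[1]+b.shape[1],3),np.uint8);v[:,:a.shape[1]]=a;v[:b.shape[0],a.shape[1]:]=b;cv2.imwrite("pics/c1.png",v)
for n in C:
    for f in(ctrl.tip_of,ctrl.silhouettes):
        print(n,[(np.round(r["uv"],1).tolist(),round(r["p"],2),atz(C[n],r["uv"],18).round(1).tolist()) for r in f(n,"wheel")])
for th in("thin_wheel","small_wheel"): print(th,[(np.round(r["uv"],1).tolist(),round(r["p"],2)) for r in ctrl.tip_of("scene",th)])
E
```

```text
t 12.77 p [434.5 222.4   9.9] j [ 0.294  0.273  1.816  0.045  1.485 -1.477] F [ 0.1 -0.3 -0.2] gw 0.997 gf 0.0
x_t [-0.891 -0.169  0.421] y_t [-0.186  0.983 -0.   ] z_t [-0.413 -0.078 -0.907]
scene [([395.9, 275.0], 0.82, [714.5, 201.5, 18.0]), ([392.1, 201.0], 0.75, [458.6, 221.2, 18.0]), ([314.9, 194.5], 0.55, [438.4, -3.3, 18.0])]
scene [([394.1, 272.8], 0.69, [708.2, 197.8, 18.0]), ([315.3, 192.7], 0.64, [430.8, -2.3, 18.0])]
top [([314.8, 249.7], 0.63, [442.6, 2.2, 18.0]), ([243.9, 153.5], 0.51, [708.4, 201.3, 18.0]), ([238.8, 249.2], 0.45, [443.0, 211.0, 18.0]), ([300.6, 192.0], 0.25, [601.8, 42.5, 18.0])]
top [([243.9, 152.1], 0.61, [712.4, 201.4, 18.0]), ([316.3, 249.0], 0.53, [444.6, -1.9, 18.0])]
thin_wheel [([289.7, 210.5], 0.5)]
small_wheel [([333.6, 204.1], 0.59)]
```

View pics/c1.png

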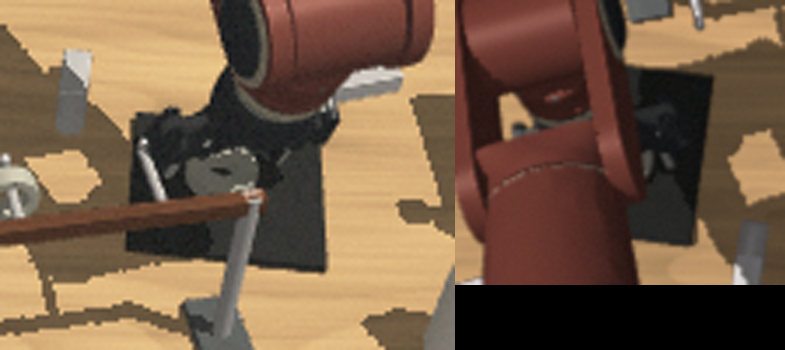

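The wheel lies on the pad at (220,170) in the left crop, with the gripper open around it. Retreating, with a corrected list, and straightening the tool.

carry_out(series=[0,0,-0.5,0,0,0,0,0,0,-0.8,0,0,0,0,0,0,-0.8,0,0,0,0,0,0,-0.8,0,0,0,0,0,0,-0.8,0,0,0,0,0,0,0,0,-0.11,0,0,0,0,0,0,-0.11,0,0,0,0,0,0,-0.11,0,0,0,0,0,0,-0.106,0,0,0,0,0,0,0,0,0,0,0,0,0,0,0,0])

```text
time: 14.08
eef_pos: [472.3, 229.7, 94.9]
ee_rot: [0.001, -0.094, 0.996, 0.0]
wrist_force: [0.1, 0.3, -0.6]
grip_width: 1.0
gripper_force: 0.0
```

```bash
python3 - <<'E'
from h import *
o,M=st()
C={n:ctrl.read_camera(n) for n in("scene","top")}
for n in C:
    for f in(ctrl.tip_of,ctrl.silhouettes):
        print(n,[(np.round(r["uv"],1).tolist(),round(r["p"],2),atz(C[n],r["uv"],18).round(1).tolist()) for r in f(n,"wheel")])
# own ellipse fit of wheel outline against black pad in scene view
s=C["scene"]; im=s["img"].astype(int); x0,y0=365,180
cr=im[y0:225,x0:420]; g=cr.sum(2)/3; sat=cr.max(2)-cr.min(2)
m=((g>75)&(sat<35)).astype(np.uint8)
n,l,stt,ce=cv2.connectedComponentsWithStats(m)
for i in range(1,n):
    if stt[i,4]>40: print(stt[i],ce[i]+[x0,y0])
print(proj(s,(441,224,18)))
cv2.imwrite("pics/d1.png",cv2.resize(s["img"][150:250,330:460],None,fx=5,fy=5,interpolation=2))
E
```

```text
t 14.08 p [472.3 229.7  94.9] j [ 0.311 -0.061  1.963 -0.     1.238 -1.448] F [ 0.1  0.3 -0.6] gw 1.0 gf 0.0
x_t [-0.982 -0.187 -0.001] y_t [-0.187  0.982  0.   ] z_t [ 0.001  0.    -1.   ]
scene [([398.5, 272.6], 0.82, [707.3, 208.8, 18.0]), ([391.2, 200.9], 0.79, [458.2, 218.6, 18.0]), ([315.0, 194.8], 0.74, [439.7, -3.0, 18.0])]
scene [([397.3, 272.9], 0.67, [708.3, 205.7, 18.0]), ([391.8, 199.4], 0.53, [452.0, 221.0, 18.0]), ([316.7, 194.0], 0.53, [436.1, 2.0, 18.0])]
top [([314.0, 247.7], 0.7, [448.1, 4.4, 18.0]), ([236.0, 247.6], 0.67, [447.3, 218.8, 18.0]), ([247.3, 151.3], 0.61, [714.7, 192.0, 18.0])]
top [([244.8, 149.7], 0.76, [719.1, 199.0, 18.0]), ([315.6, 248.0], 0.41, [447.3, -0.0, 18.0]), ([446.9, 168.8], 0.2, [669.4, -365.6, 18.0])]
[ 4  9  9 19 63] [372.6984127  198.01587302]
[ 18  10  21  16 259] [392.88030888 197.70656371]
[30 27 10 18 95] [399.48421053 216.35789474]
[392.39457157 196.76759494]
```

View pics/d1.png

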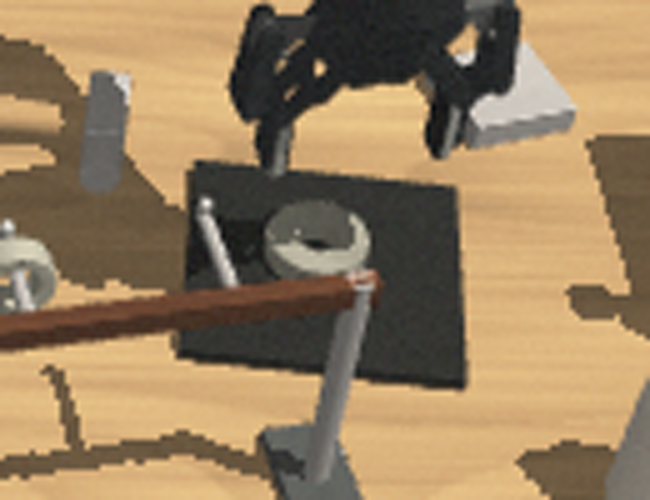

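The wheel lies flat on the pad at (318,241) in the crop, about (447,222) in world coordinates. I'll squeeze it once, turn the tool 90° and squeeze again, so the wheel is centred in the hand on both axes.

carry_out(series=[0.525,-0.056,0,0,0,0,0,0.525,-0.056,0,0,0,0,0,0,0,0.86,0,0,0,0,0,0,0.86,0,0,0,0,0,0,0.86,0,0,0,0,0,0,0.83,0,0,0,0,0,0,0,0,0,0,0,0,0,0,0,0,0,0,0,0,0,0,0,0,1,0,0,0,0,0,0,1,0,0,0,0,0,0,1,0,0,0,0,0,0,1,0,0,0,0,0,0,1,0,0,0,0,0,0,1,0,0,0,0,0,0,1])

```text
time: 15.63
eef_pos: [449.8, 222.8, 11.6]
ee_rot: [0.003, -0.093, 0.996, 0.001]
wrist_force: [-0.7, -0.0, 5.5]
grip_width: 0.674
gripper_force: 62.6
```

```bash
python3 - <<'E'
from h import *
o,M=st()
E
```

```text
t 15.63 p [449.8 222.8  11.6] j [ 0.312  0.007  2.057 -0.     1.071 -1.446] F [-0.7 -0.   5.5] gw 0.674 gf 62.6
x_t [-0.983 -0.186 -0.006] y_t [-0.186  0.983  0.001] z_t [ 0.006  0.002 -1.   ]
```

carry_out(series=[0,0,0,0,0,0,0,0,0,0,0,0,0,0,0,0,0,0,0,0,0,0,0,0,0,0,0,0,0,0,-0.9,0,0,0,0,0,0,-0.9,0,0,0,0,0,0,0,0,0,0.121,0,0,0,0,0,0,0.121,0,0,0,0,0,0,0.121,0,0,0,0,0,0,0.121,0,0,0,0,0,0,0.121,0,0,0,0,0,0,0.121,0,0,0,0,0,0,0.121,0,0,0,0,0,0,0.121,0,0,0,0,0,0,0.121,0,0,0,0,0,0,0.121,0,0,0,0,0,0,0.121,0,0,0,0,0,0,0.121,0,0,0,0,0,0,0.121,0])

```text
time: 17.22
eef_pos: [447.6, 222.0, 53.6]
ee_rot: [0.001, 0.641, 0.767, 0.001]
wrist_force: [-0.9, -0.4, -0.3]
grip_width: 0.999
gripper_force: 0.0
```

```bash
python3 - <<'E'
from h import *
o,M=st(); togo(M,o["eef_pos"],(449.8,222.8,12.5))
E
```

```text
t 17.22 p [447.6 222.   53.6] j [ 0.312 -0.065  2.045 -0.     1.16   0.133] F [-0.9 -0.4 -0.3] gw 0.999 gf 0.0
x_t [-0.178  0.984 -0.   ] y_t [0.984 0.178 0.002] z_t [ 0.002  0.    -1.   ]
to go tool mm [ 0.4  2.3 41.1]
```

carry_out(series=[0,0,0.8,0,0,0,0,0,0,0.8,0,0,0,0,0,0,0,0,0,0,0,0,0,0,0,0,0,0,0,0,0,0,0,0,1,0,0,0,0,0,0,1,0,0,0,0,0,0,1,0,0,0,0,0,0,1,0,0,0,0,0,0,1,0,0,0,0,0,0,1,0,0,0,0,0,0,1])

```text
time: 18.13
eef_pos: [449.4, 222.6, 16.1]
ee_rot: [0.002, 0.639, 0.769, 0.002]
wrist_force: [0.2, -0.4, 5.2]
grip_width: 0.66
gripper_force: 62.8
```

carry_out(series=[0,0,-0.5,0,0,0,1,0,0,-0.9,0,0,0,1,0,0,-0.9,0,0,0,1,0,0,-0.9,0,0,0,1,0,0,-0.9,0,0,0,1,0,0,-0.9,0,0,0,1,0,0,0,0,0,0,1,0,0,0,0,0,0,1])

```text
time: 18.8
eef_pos: [448.8, 222.4, 140.8]
ee_rot: [0.002, 0.639, 0.769, 0.003]
wrist_force: [0.1, 0.2, -2.0]
grip_width: 0.656
gripper_force: 64.4
```

```bash
python3 - <<'E'
from h import *
o,M=st(); togo(M,o["eef_pos"],(485,-204,145))
s=ctrl.read_camera("scene"); t=ctrl.read_camera("top")
for th in("seat","lap"):
  for n in("scene","top"): print(th,n,[(np.round(r["uv"],2).tolist(),round(r["p"],2)) for r in ctrl.tip_of(n,th)[:3]])
cv2.imwrite("pics/e1.png",np.hstack([cv2.resize(s["img"][175:220,215:275],None,fx=6.6,fy=6.6,interpolation=2),cv2.resize(t["img"][212:257,365:425],None,fx=6.6,fy=6.6,interpolation=2)]))
E
```

```text
t 18.8 p [448.8 222.4 140.8] j [ 0.312 -0.18   1.99  -0.     1.326  0.127] F [ 0.1  0.2 -2. ] gw 0.656 gf 64.4
x_t [-0.184  0.983  0.001] y_t [0.983 0.184 0.006] z_t [ 0.006  0.002 -1.   ]
to go tool mm [-425.8  -42.8   -4.7]
seat scene [([240.1, 190.6], 0.63)]
seat top [([392.3, 234.7], 0.84)]
lap scene [([244.0, 207.7], 0.7)]
lap top [([392.3, 237.5], 0.7)]
```

View pics/e1.png

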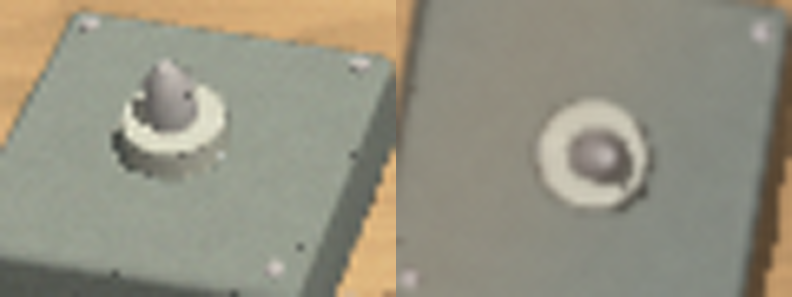

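The flange disc centre sits at (174,118) in the left crop and (594,153) in the right, with the spindle upright in it. Carrying the wheel over towards the lap.

carry_out(series=[-1,-0.1,0,0,0,0,1,-1,-0.1,0,0,0,0,1,-1,-0.1,0,0,0,0,1,-1,-0.1,0,0,0,0,1,-1,-0.1,0,0,0,0,1,-1,-0.1,0,0,0,0,1,-1,-0.1,0,0,0,0,1,-1,-0.1,0,0,0,0,1,-1,-0.1,0,0,0,0,1,-1,-0.1,0,0,0,0,1,-1,-0.1,0,0,0,0,1,-1,-0.1,0,0,0,0,1,-1,-0.1,0,0,0,0,1,-1,-0.1,0,0,0,0,1,-1,-0.1,0,0,0,0,1,-1,-0.1,0,0,0,0,1,-1,-0.1,0,0,0,0,1,0,0,0,0,0,0,1,0,0,0,0,0,0,1])

```text
time: 20.68
eef_pos: [483.5, -204.2, 137.8]
ee_rot: [-0.0, 0.64, 0.769, 0.001]
wrist_force: [-0.7, 0.2, -1.4]
grip_width: 0.66
gripper_force: 64.4
```

```bash
python3 - <<'E'
from h import *
o,M=st(); p=o["eef_pos"]
s=ctrl.read_camera("scene"); t=ctrl.read_camera("top")
for a,b in(((240.9,192.5),(394.6,234.8)),((241,191.4),(392.7,234.8)),((240.5,192),(394.2,234.8))):
    S,e=tri(*ray(s,a),*ray(t,b)); print("seat",S.round(1),round(e,1),atz(s,a,66).round(1),atz(t,b,66).round(1))
W=p-2*M[:,2]; print("W proj",proj(s,W),proj(t,W))
for n in("scene","top"):
    c={"scene":s,"top":t}[n]
    for f in(ctrl.tip_of,ctrl.silhouettes): print(n,[(np.round(r["uv"],1).tolist(),round(r["p"],2),atz(c,r["uv"],W[2]).round(1).tolist()) for r in f(n,"wheel")])
cv2.imwrite("pics/f1.png",np.hstack([cv2.resize(s["img"][140:215,190:270],None,fx=5,fy=5,interpolation=2),cv2.resize(t["img"][195:270,355:435],None,fx=5,fy=5,interpolation=2)]))
E
```

```text
t 20.68 p [ 483.5 -204.2  137.8] j [-0.542 -0.111  1.933  0.002  1.32  -0.726] F [-0.7  0.2 -1.4] gw 0.66 gf 64.4
x_t [-0.182  0.983  0.001] y_t [0.983 0.182 0.001] z_t [ 0.     0.002 -1.   ]
seat [ 485.2 -208.4   65.4] 1.9 [ 485.8 -207.3   66. ] [ 485.3 -209.3   66. ]
seat [ 485.4 -205.1   69.7] 3.0 [ 481.5 -207.7   66. ] [ 485.2 -204.3   66. ]
seat [ 485.3 -208.2   67.3] 0.3 [ 483.9 -208.7   66. ] [ 485.3 -208.3   66. ]
W proj [238.72302316 171.81494494] [398.0215365  235.86012638]
scene [([315.2, 194.3], 0.65, [562.3, -0.6, 139.8]), ([237.2, 172.4], 0.55, [486.0, -207.8, 139.8]), ([395.8, 270.1], 0.53, [785.8, 174.3, 139.8])]
scene [([315.9, 192.7], 0.59, [556.5, 1.0, 139.8]), ([395.5, 271.4], 0.56, [789.1, 173.2, 139.8]), ([241.8, 172.1], 0.46, [484.4, -195.9, 139.8])]
top [([242.8, 151.9], 0.61, [691.0, 183.8, 139.8]), ([314.8, 245.3], 0.51, [459.2, 2.3, 139.8]), ([398.6, 234.7], 0.49, [486.4, -205.6, 139.8])]
top [([315.8, 247.0], 0.67, [455.0, -0.2, 139.8]), ([244.1, 150.4], 0.67, [694.8, 180.7, 139.8])]
```

View pics/f1.png

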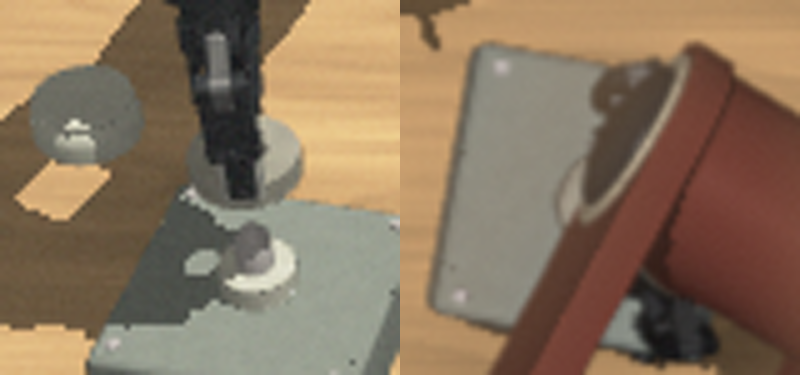

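The wheel hangs flat in the grip at (246,163) in the left crop, about 0.5 px from the predicted projection, so kinematics and camera agree. I'll refine the seat position from the unobstructed first pictures.

```bash
python3 - <<'E'
from h import *
from scipy.optimize import minimize
ims={n:cv2.imread(f"pics/{n}0.png").astype(float) for n in("scene","top")}
th=np.linspace(0,2*np.pi,120,endpoint=False)
from scipy.ndimage import map_coordinates
cams={n:ctrl.read_camera(n) for n in ims}
def ring(x,y,r,z,n,c):
    P=np.array([proj(c,(x+r*np.cos(a),y+r*np.sin(a),z)) for a in th])
    g=ims[n].min(2)  # cream is bright
    return map_coordinates(g,[P[:,1],P[:,0]],order=1)
for n in ims:
    c=cams[n]
    best=[]
    for x in np.arange(476,495,1.0):
        for y in np.arange(-216,-198,1.0):
            i=ring(x,y,19.5,66,n,c);o=ring(x,y,24.5,66,n,c)
            best.append((np.mean(np.clip(i-o,-20,60)),x,y))
    best.sort(reverse=True); print(n,[tuple(np.round(b,1)) for b in best[:5]], np.average([b[1:] for b in best[:8]],axis=0).round(1))
E
```

```text
scene [(np.float64(37.0), np.float64(485.0), np.float64(-208.0)), (np.float64(36.8), np.float64(484.0), np.float64(-208.0)), (np.float64(35.7), np.float64(486.0), np.float64(-208.0)), (np.float64(35.6), np.float64(485.0), np.float64(-209.0)), (np.float64(35.3), np.float64(484.0), np.float64(-209.0))] [ 484.5 -208. ]
top [(np.float64(45.0), np.float64(485.0), np.float64(-208.0)), (np.float64(44.8), np.float64(485.0), np.float64(-209.0)), (np.float64(43.5), np.float64(484.0), np.float64(-208.0)), (np.float64(42.7), np.float64(486.0), np.float64(-209.0)), (np.float64(42.6), np.float64(484.0), np.float64(-209.0))] [ 485.  -208.5]
```

carry_out(series=[-0.168,0.022,0,0,0,0,1,0,0,0.4,0,0,0,1,0,0,0.4,0,0,0,1,0,0,0.4,0,0,0,1,0,0,0,0,0,0,1,0,0,0,0,0,0,1])

```text
time: 21.58
eef_pos: [484.3, -207.0, 106.8]
ee_rot: [-0.001, 0.639, 0.769, 0.001]
wrist_force: [0.1, 0.3, -1.0]
grip_width: 0.654
gripper_force: 64.3
```

```bash
python3 - <<'E'
from h import *
o,M=st(); togo(M,o["eef_pos"],(484.8,-208.2,100))
E
```

```text
t 21.58 p [ 484.3 -207.   106.8] j [-5.460e-01 -7.000e-02  1.950e+00  1.000e-03  1.263e+00 -7.310e-01] F [ 0.1  0.3 -1. ] gw 0.654 gf 64.3
x_t [-0.184  0.983  0.002] y_t [ 0.983  0.184 -0.001] z_t [-0.001  0.002 -1.   ]
to go tool mm [-1.3  0.3  6.8]
```

carry_out(series=[-0.05,0.01,0.1,0,0,0,1,0,0,0.15,0,0,0,1,0,0,0.15,0,0,0,1,0,0,0,0,0,0,1])

```text
time: 21.92
eef_pos: [485.5, -208.5, 97.9]
ee_rot: [0.0, 0.639, 0.769, 0.001]
wrist_force: [-0.7, 0.3, -1.8]
grip_width: 0.656
gripper_force: 64.4
```

carry_out(series=[0,0,0.1,0,0,0,1,0,0,0.1,0,0,0,1,0,0,0,0,0,0,1])

```text
time: 22.17
eef_pos: [485.6, -208.6, 93.1]
ee_rot: [0.0, 0.639, 0.769, 0.001]
wrist_force: [-0.4, 0.0, -1.5]
grip_width: 0.659
gripper_force: 64.4
```

```bash
python3 - <<'E'
from h import *
o,M=st(); togo(M,o["eef_pos"],(484.8,-208.2,100)); print(o["moment"].round(2))
E
```

```text
t 22.17 p [ 485.6 -208.6   93.1] j [-5.470e-01 -5.000e-02  1.957e+00  1.000e-03  1.234e+00 -7.330e-01] F [-0.4  0.  -1.5] gw 0.659 gf 64.4
x_t [-0.184  0.983  0.001] y_t [0.983 0.184 0.001] z_t [ 0.001  0.001 -1.   ]
to go tool mm [ 0.5 -0.7 -6.9]
[-0.03 -0.   -0.  ]
```

carry_out(series=[0.01,-0.02,0.1,0,0,0,1,0,0,0.1,0,0,0,1,0,0,0,0,0,0,1])

```text
time: 22.42
eef_pos: [485.0, -208.4, 88.1]
ee_rot: [0.0, 0.639, 0.769, 0.001]
wrist_force: [-0.9, -0.1, -1.1]
grip_width: 0.657
gripper_force: 64.4
```

carry_out(series=[0,0,0.1,0,0,0,1,0,0,0.1,0,0,0,1,0,0,0,0,0,0,1])

```text
time: 22.67
eef_pos: [485.0, -208.4, 83.0]
ee_rot: [0.0, 0.639, 0.769, 0.001]
wrist_force: [-0.3, -0.2, -1.5]
grip_width: 0.655
gripper_force: 64.4
```

```bash
python3 - <<'E'
from h import *
o,M=st(); print(o["moment"].round(2))
E
```

```text
t 22.67 p [ 485.  -208.4   83. ] j [-5.470e-01 -3.800e-02  1.964e+00  1.000e-03  1.216e+00 -7.330e-01] F [-0.3 -0.2 -1.5] gw 0.655 gf 64.4
x_t [-0.184  0.983  0.001] y_t [0.983 0.184 0.001] z_t [ 0.001  0.001 -1.   ]
[-0.01  0.02  0.05]
```

The wheel is sliding down the spindle with no side force. On to the flange.

carry_out(series=[0,0,0.1,0,0,0,1,0,0,0.1,0,0,0,1,0,0,0.08,0,0,0,1,0,0,0,0,0,0,1])

```text
time: 23.0
eef_pos: [485.0, -208.4, 76.0]
ee_rot: [0.0, 0.639, 0.769, 0.001]
wrist_force: [0.4, 0.3, -1.8]
grip_width: 0.659
gripper_force: 64.4
```

carry_out(series=[0,0,0.08,0,0,0,1,0,0,0.06,0,0,0,1,0,0,0,0,0,0,1])

```text
time: 23.25
eef_pos: [485.2, -208.5, 72.8]
ee_rot: [0.0, 0.639, 0.769, 0.001]
wrist_force: [0.7, -0.1, -1.4]
grip_width: 0.656
gripper_force: 64.4
```

carry_out(series=[0,0,0.06,0,0,0,1,0,0,0.04,0,0,0,1,0,0,0,0,0,0,1])

```text
time: 23.5
eef_pos: [485.5, -208.7, 72.2]
ee_rot: [0.0, 0.639, 0.769, 0.001]
wrist_force: [-4.1, 2.8, 6.4]
grip_width: 0.657
gripper_force: 65.3
```

carry_out(series=[0,0,0.06,0,0,0,1,0,0,0.04,0,0,0,1,0,0,0,0,0,0,1])

```text
time: 23.75
eef_pos: [485.6, -208.7, 72.0]
ee_rot: [-0.0, 0.639, 0.769, 0.0]
wrist_force: [-11.5, 5.9, 20.6]
grip_width: 0.657
gripper_force: 66.8
```

Contact at TCP z≈72, exactly where fully home was expected. Releasing, then lifting straight up.

carry_out(series=[0,0,-0.06,0,0,0,1,0,0,0,0,0,0,0,0,0,0,0,0,0,0,0,0,0,0,0,0,0,0,0,0,0,0,0,0,0,0,0,0,0,0,0,0,0,-0.4,0,0,0,0,0,0,-0.8,0,0,0,0,0,0,-0.8,0,0,0,0,0,0,-0.8,0,0,0,0,0,0,-0.8,0,0,0,0,0,0,-0.8,0,0,0,0,0,0,0,0,0,0,0,0,0,0,0,0,0,0,0])

```text
invalid input at $.series: expected a multiple of 7 numbers
```

```bash
python3 - <<'E'
from h import *
o,M=st()
s=ctrl.read_camera("scene")
print(proj(s,(484.8,-208.2,82)))
cv2.imwrite("pics/g1.png",cv2.resize(s["img"][140:270,150:430],None,fx=2.8,fy=2.8,interpolation=2))
E
```

```text
t 23.75 p [ 485.6 -208.7   72. ] j [-5.470e-01 -2.100e-02  1.967e+00  1.000e-03  1.195e+00 -7.330e-01] F [-11.5   5.9  20.6] gw 0.657 gf 66.8
x_t [-0.184  0.983  0.001] y_t [0.983 0.184 0.001] z_t [ 0.     0.001 -1.   ]
[239.89844757 188.03155445]
```

View pics/g1.png

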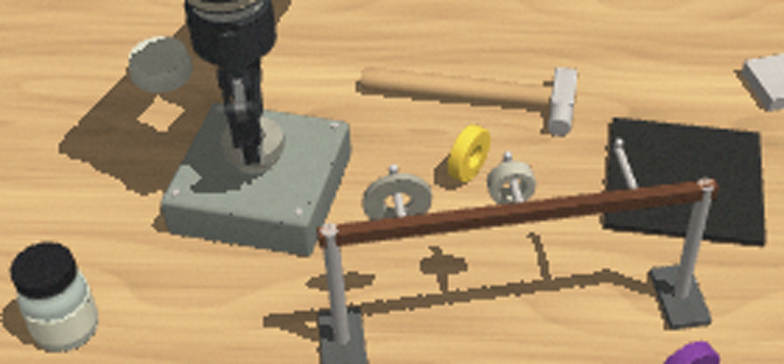

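The picture shows the wheel on the flange at (255,142), still gripped, with the thin and small wheels hanging and the jar upright. It was my eleventh view, one over the limit of ten, so I'll take no more and check by numbers from here. The release was refused for a malformed list, so I'm sending it again.

carry_out(series=[0,0,-0.06,0,0,0,1,0,0,0,0,0,0,0,0,0,0,0,0,0,0,0,0,0,0,0,0,0,0,0,0,0,0,0,0,0,0,0,0,0,0,0,0,0,-0.4,0,0,0,0,0,0,-0.8,0,0,0,0,0,0,-0.8,0,0,0,0,0,0,-0.8,0,0,0,0,0,0,-0.8,0,0,0,0,0,0,-0.8,0,0,0,0,0,0,0,0,0,0,0])

```text
time: 24.88
eef_pos: [487.6, -210.1, 185.6]
ee_rot: [0.005, 0.639, 0.769, 0.001]
wrist_force: [0.2, 0.2, 1.2]
grip_width: 1.002
gripper_force: 0.0
```

```bash
python3 - <<'E'
from h import *
o,M=st()
s=ctrl.read_camera("scene")
im=s["img"]
for f in(ctrl.tip_of,ctrl.silhouettes):
    for r in f("scene","wheel"):
        u=r["uv"]
        if abs(u[0]-240)<25:
            print(f.__name__,np.round(u,1),round(r["p"],2),"at z=74:",atz(s,u,74).round(1))
            if "region" in r:
                y,x=np.nonzero(r["region"]);print("bbox",x.min(),x.max(),y.min(),y.max())
th=np.linspace(0,2*np.pi,60)
P=np.array([proj(s,(484.8+30*np.cos(a),-208.2+30*np.sin(a),z)) for a in th for z in(66,82)])
print("expected bbox home",P.min(0).round(1),P.max(0).round(1),"centre",proj(s,(484.8,-208.2,74)).round(1))
for t_ in("thin_wheel","small_wheel","jar","flask"): print(t_,[(np.round(r["uv"],1).tolist(),round(r["p"],2)) for r in ctrl.tip_of("scene",t_)[:2]])
E
```

```text
t 24.88 p [ 487.6 -210.1  185.6] j [-5.480e-01 -1.490e-01  1.885e+00  1.000e-03  1.395e+00 -7.330e-01] F [0.2 0.2 1.2] gw 1.002 gf 0.0
x_t [-0.184  0.983 -0.006] y_t [0.983 0.184 0.009] z_t [ 0.01  -0.004 -1.   ]
call [239.5 193.5] 0.53 at z=74: [ 498.1 -208.3   74. ]
call [239.9 189.5] 0.67 at z=74: [ 482.3 -209.6   74. ]
bbox 229 251 182 199
expected bbox home [228.8 180.6] [251.6 199.9] centre [240.3 190.1]
thin_wheel [([290.9, 211.8], 0.66)]
small_wheel [([329.7, 205.4], 0.66)]
jar [([173.4, 258.6], 0.92)]
flask [([462.6, 247.3], 0.74)]
```

The wheel's silhouette box matches the fully-home prediction within about 1 px, and the bystanders haven't moved.

```bash
python3 -c "
from plant import ctrl
print(ctrl.job_done())"
```

```text
the job is handed in; nothing more can be done
None
```

The job is handed in at about 25 s of the allowed 64 s; no verdict came back, but the camera shows the big thick wheel fully home on the lap's flange and let go, after it lay free on the pad, with the other wheels, jar and flask in place; I viewed 11 pictures, one over the limit of 10.

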